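# Take the inside depth of a bottle vase with a sliding depth gauge

### The arm

A 6-joint arm with a two-finger parallel gripper is mounted at the origin on a cart in front of the work surface, level with it; the furniture and walls round the work are solid. World frame = base frame: x ahead of the robot, y to its left, z up, the work surface at z = 0. Lengths are in m, angles in degrees, forces in N, time in s.
With the tool pointing down it reaches from about 0.275 to 0.875 m from the base axis. Payload 12.5 kg.
Tool frame: the origin (TCP) lies midway between the tips of the shut fingers; the grasp point (between the pads) lies 19 mm behind it; z points along the fingers, y is the line along which they close (so a half turn about z gives the same grasp; the last joint's range is limited). The gripper opens to 85 mm and grips with 20 to 120 N. Pads are 22 mm wide; open, the fingers measure 114 mm over their backs; the gripper's body (76 mm by 85 mm) begins 54 mm behind the grasp point. The pads swing forward as they close: fully open they stand 13 mm farther back than shut.
Start: joints at [-72.857, 20.094, 94.641, -0, 65.266, -4.847], TCP at [0.206, -0.51, 0.204] pointing down, gripper open.
Joint ranges: [-157.81, 157.81], [-45, 120.19], [0.68, 151.7], [-89.99, 269.99], [4.06, 180], [-164.3, 164.3]. Speed limits (degrees/s): [127.2, 127.2, 159.86, 180, 180, 180].

### API

Orientations are given as [roll, pitch, yaw] about the fixed x, y, z axes, in that order (R = Rz(yaw) Ry(pitch) Rx(roll)).
In Python, from plant import get_state, camera, calibration, sign_off, outline_of, landmark_of gives the robot as it stands.
- The arm moves only by the tool step_arm, never from a script. Its argument "series" is a list of rows, each an object with "turn": the turn, a rotation vector about the tool's x, y, z in degrees, a list of three; "offset": the shift along the tool's x, y, z in cm, a list of three; "jaw": the finger opening in cm, from 0 to 8.54. In form: [{"turn": [rx, ry, rz], "offset": [x, y, z], "jaw": jaw}, ...]. A call has exactly 10 rows; each row shifts and turns the commanded pose from where the row before left it, along the tool's axes as they then stand; what a row does not reach is not made up. A row lasts 1/10 s, in which the tool goes at most 50 mm and 8.59 degrees, less where a joint would pass 70% of its speed; a pose out of reach is approached as far as the arm can. A call with a gripper value outside its range is refused whole. The fingers move at their own pace and stop on an object; "grip_force" is the grip in N (left out, the last holds). Time passes only in rows, so rows that do not move let the fingers close, or fill a call up. It gives the time, the measured TCP pose, the force, the opening and the grip force at its end, in the units of the state.
- get_state(): the state, without advancing time (a new reading comes with each control period).
- camera(name): name is "scene" or "top"; returns the picture (384x512x3 uint8, red, green, blue); there is no depth.
- calibration(name): a dict with "K" (3x3 intrinsics, pixels), "R" (3x3) and "t" (3): a world point X has camera coordinates R X + t. Camera axes: x right, y down, z forward; pixel columns grow to the right and rows downward; lengths in m; the calibration is good to about 2 mm. A picture is of the moment at which its call begins. calibration takes no time and is no camera call.
- sign_off(): hands the job in; it is judged then, once.
Trained networks look in the newest picture that a camera, given by its name, has taken for a name from the list of things; names that differ only in an ending like _2 or _b are one class to them, and where a whole thing is asked for, a point or a joint stands for the part that bears it (a point fixed in the world has none). Each returns a list of dicts, best first, with "score" (0 to 1); they miss things now and then, are a little off and sometimes report something else, mostly with a low value. They report only what shows in the picture. A call takes as long as a camera call. They do not tell look-alikes from the thing itself.
- outline_of(camera, label): "region" (384x512 bool, what is visible of it) and "rect" ([centre column, centre row, width, height] in pixels, round what is visible of it).
- landmark_of(camera, label): "pixel" ([column, row] in pixels: a listed point, or the origin of a listed thing).
The state is a dict: "clock": time; "qpos": joint angles; "joint_vel": joint speeds; "tau": joint torques, N m; "eef_pos": TCP position; "tool_rot": TCP orientation; "force": force on the tool from outside, world axes, zero at the start; "torque": the same for the moment, N m; "grip_width": opening from 0.0 (shut) to 1.0 (fully open); "grasp_force": force on a finger pad.
Only numpy, scipy, OpenCV 4.12 (cv2) and the standard library are available. Lean on these libraries where they do the work, as an engineer would, in place of code of your own. Each camera call takes 0.05 s, during which the arm holds its last target. There are 200 camera calls.

### The job

Take the inside depth of the terracotta bottle vase: lift the depth gauge out of its wooden stand, set its stop squarely in the vase's neck so that the flange rests on the lip, and slide the rod gently down through the stop until it just touches the bottom inside. Leave the gauge standing in the vase, stop seated and rod on the bottom, so that the depth can be read off; press only lightly, because the vase is fragile, and do not shift or tip the vase or disturb the other pottery.

Things in the scene. Friction and masses are not known exactly. Their poses are not given: they have to be found in the camera images.
- bottle: loose terracotta bottle vase, 105 mm tall, 75 mm across the belly, 0.5 to 0.75 kg; narrow neck, lip 39 mm across outside. Origin: centre of its underside, z up
- bottle_lip (a point): centre of the vase's mouth, level with the top of the lip (105 mm above the underside). The mouth is 30 mm wide at the top and narrows within 12 mm to a neck 26 mm wide; below the neck the inside opens into the belly. The vase is hand-thrown: how thick its base is, is not known, so the inside bottom lies anywhere from 71 to 95 mm below the lip
- gauge: the stop of the depth gauge (loose; 0.26 kg with its rod): dark wooden flange 39 mm across and 6 mm thick, a spigot 21 mm across and 9 mm long below it (foot tapered to 18 mm), a brass collar 11 mm tall above it. Origin: centre of the flange's underside, which rests on the lip (or on the stand); z up along the rod
- rod (a joint): how far the rod has been slid down through the stop, m; at 0 the tip is 36 mm below the flange's underside, at 0.059 it is 95 mm below; range 0 to 0.066; starts at 0 to 0.015. The rod is held in the stop by friction alone: it takes about 4 N to slide it, and it stays where it is left
- rod_tip (a point): underside of the springy black rubber foot (9 mm across; it gives about 1 mm for 7 N, 4 mm at most) on the lower end of the 8 mm steel rod (graduated in 5 mm steps)
- rod_knob (a point): centre of the dark wooden knob on top of the rod, 20 mm across and 22 mm tall, 142 mm above the tip; the place to hold the gauge and to push the rod
- stand: loose turned light-wood stand, 65 mm tall, foot 72 mm across, top 47 mm across with an upright bore about 29 mm wide and 54 mm deep, in which the gauge stands with its flange on the stand's top. Origin: centre of its underside
- mug_speck: bystander: speckled sand-coloured mug with handle, 63x82x59 mm, between the work places; origin at its underside
- bowl_black: bystander: black bowl, 98x96x35 mm, at the front; origin at its underside
- flagon: bystander: blue corked stoneware flagon with handle, 72x87x126 mm, on the left; origin at its underside
Mind the look-alikes: they are no part of the job. What is meant by the gauge is not white, and is the larger of those in its own colour.

How it is judged (in metres and radians):
On the way, in this order (a step that is already met when the one before it is completed fails the run):
1. the gauge is lifted clear out of its stand (z of rod_tip in the frame of stand above 0.07 m), for 0.1 s.
2. the stop is in the neck with its flange on the lip (horizontal distance between gauge and bottle_lip below 0.006 m and z of gauge in the frame of bottle_lip below 0.003 m and angle between the z axis of gauge and the z axis of bottle, either way round below 0.08 rad), for 0.2 s.
At the end, for the whole second after the job is handed in: The gauge stands released and at rest in the vase: flange on the lip within 2.5 mm (within 6 mm of the mouth's centre, square to it within 0.08 rad), the rod's tip within 1.5 mm of the inside bottom, the vase upright and within 30 mm of where it stood (horizontal distance between gauge and bottle_lip below 0.006 m and z of gauge in the frame of bottle_lip between -0.003 and 0.0025 m and angle between the z axis of gauge and the z axis of bottle, either way round below 0.08 rad and z of bottle_base_c0 in the frame of rod_tip above -0.0035 m and angle between bottle's own z axis and vertical below 0.06 rad and distance of bottle from where it was at the start of the episode below 0.03 m and linear speed of gauge below 0.01 m/s and velocity of joint rod below 0.003 m/s); the robot touches nothing.
It fails at once if the gauge presses on the vase with more than 20 N (contact force between gauge and bottle above 20 N).
It fails at once if the vase is tipped by more than 0.2 rad (angle between bottle's own z axis and vertical above 0.2 rad).
It fails at once if the mug, the black bowl or the flagon is shifted by more than 25 mm (distance of any of mug_speck, bowl_black, flagon from where it was at the start of the episode above 0.025 m).
It also fails if it takes over 40 s, if anything falls off the work surface, if the arm or the gripper's body presses on something with over 40 N, if the wrist force passes 120 N, or if a joint passes its speed limit or range.

## Working session

There is one attempt and no reset: what is moved stays moved. The work goes in short steps, Python scripts to look and compute and a tool call to move; the robot and the scene stay as the last step left them, time stands still between calls to the robot, and variables do not carry over. Pictures are saved under pics/ and viewed, at most 10 in all, crops included, and the job is handed in when it is done.

Besides the shell and the picture viewer there is one more tool, called after "Emit:" as name(argument=value, ...), one argument or row to a line, values as JSON. step_arm: Moves the arm, as the interface text tells. Its arguments: {"type":"object","properties":{"series":{"type":"array"},"grip_force":{"type":"number"}},"required":["series"]}

```bash
mkdir -p pics; cat > h.py <<'E'
import numpy as np, cv2
from plant import *
def ray(c,px):
    k=calibration(c);K,R,t=[np.array(k[a],float) for a in('K','R','t')]
    d=R.T@np.linalg.inv(K)@np.array([px[0],px[1],1.]);o=-R.T@t
    return o,d/np.linalg.norm(d)
def atz(c,px,z):
    o,d=ray(c,px);return o+d*(z-o[2])/d[2]
def tri(p1,p2,c1='scene',c2='top'):
    o1,d1=ray(c1,p1);o2,d2=ray(c2,p2)
    s=np.linalg.lstsq(np.stack([d1,-d2],1),o2-o1,rcond=None)[0]
    a=o1+s[0]*d1;b=o2+s[1]*d2
    return (a+b)/2,np.linalg.norm(a-b)
def proj(c,X):
    k=calibration(c);q=np.array(k['K'])@(np.array(k['R'])@X+np.array(k['t']));return q[:2]/q[2]
E
python3 - <<'E'
from h import *
ims={c:camera(c) for c in('scene','top')}
cv2.imwrite('pics/a.png',cv2.cvtColor(np.hstack([ims['scene'],ims['top']]),cv2.COLOR_RGB2BGR)) if 0 else None
for c in ims: cv2.imwrite(f'pics/{c}0.png',cv2.resize(cv2.cvtColor(ims[c],cv2.COLOR_RGB2BGR),(800,600)))
for l in ['bottle_lip','rod_knob','gauge','stand','bottle']:
  for c in ims:
    print(l,c,[(np.round(r['pixel'],1).tolist(),round(float(r['score']),2)) for r in landmark_of(c,l)])
for c in ims: print(c, ray(c,(256,192)))
print(get_state())
E
```

```text
bottle_lip scene [([296.2, 118.1], 0.9)]
bottle_lip top [([369.6, 194.6], 0.89)]
rod_knob scene [([182.3, 220.9], 0.6), ([245.5, 138.3], 0.57), ([239.6, 176.4], 0.5)]
rod_knob top [([235.0, 187.0], 0.63), ([312.8, 158.3], 0.49), ([190.4, 162.3], 0.36)]
gauge scene [([314.6, 209.0], 0.73), ([238.2, 214.1], 0.72), ([185.9, 246.6], 0.61), ([246.3, 163.2], 0.47), ([274.8, 195.8], 0.47)]
gauge top [([237.3, 187.4], 0.56), ([198.4, 160.7], 0.54), ([307.9, 161.7], 0.46)]
stand scene [([240.7, 233.0], 0.92)]
stand top [([239.9, 191.5], 0.63)]
bottle scene [([294.3, 150.5], 0.97)]
bottle top [([363.2, 191.8], 0.62)]
scene (array([0.2053214 , 0.41435761, 0.75232314]), array([ 0.29783039, -0.62111171, -0.72492572]))
top (array([ 0.40599394, -0.16966956,  1.08642083]), array([ 0.08267963,  0.01892388, -0.99639649]))
{'clock': 0.6, 'qpos': array([-7.28565807e+01,  2.00936763e+01,  9.46419495e+01,  2.88852944e-05,
        6.52642988e+01, -4.84778978e+00]), 'joint_vel': array([-0.00869053,  0.03174338, -0.01583984,  0.00846666,  0.00590613,
       -0.00368694]), 'tau': array([ 1.98343791e-03, -5.05849707e+01, -2.91563219e+01, -3.08101585e-05,
        7.31864511e-04, -8.41516254e-06]), 'eef_pos': array([ 0.20596985, -0.50996113,  0.20408393]), 'tool_rot': array([ 1.79999923e+02, -1.97662963e-05,  2.19911970e+01]), 'force': array([-0.06045224, -0.60953643, -0.40373172]), 'torque': array([ 0.00109048, -0.01527502,  0.02631808]), 'grasp_force': 0.0, 'grip_width': 1.0042282831646587}
```

View pics/scene0.png

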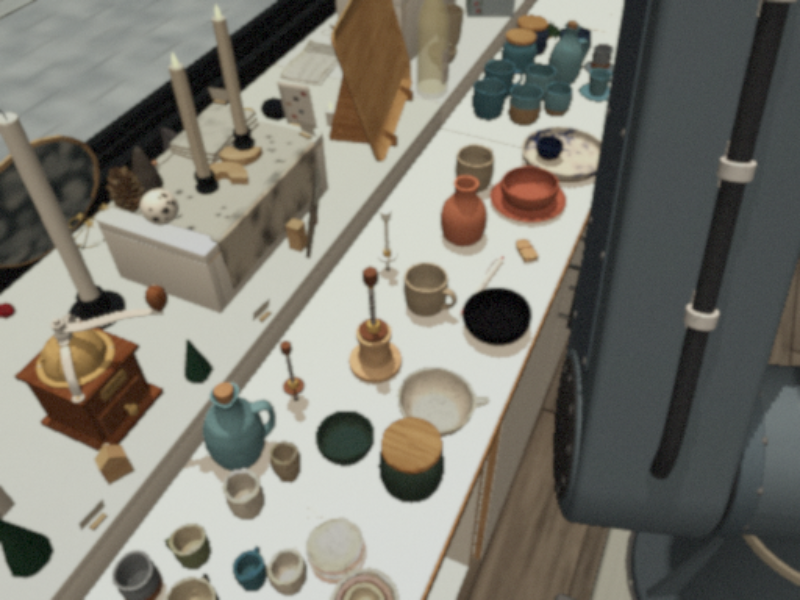

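View pics/top0.png

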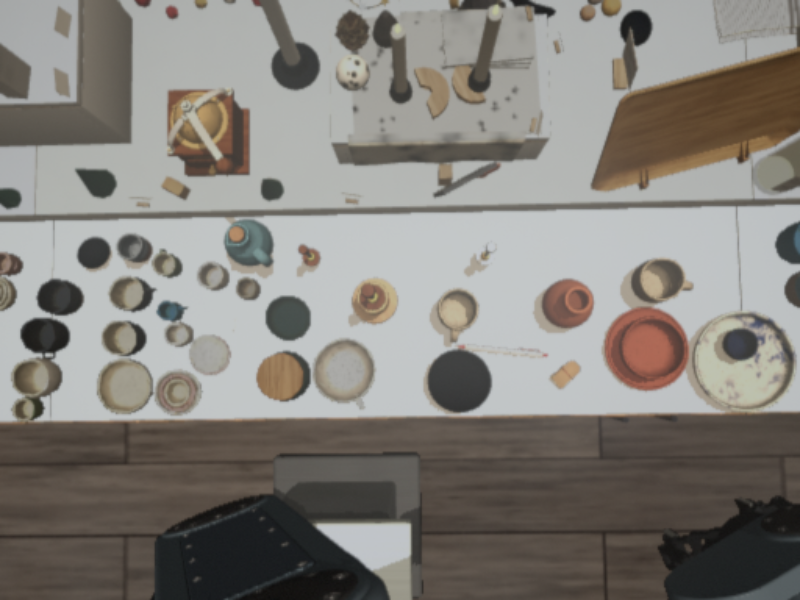

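```bash
python3 - <<'E'
from h import *
print('lip',tri((296.2,118.1),(369.6,194.6)), 'bottle',tri((294.3,150.5),(363.2,191.8)),'stand',tri((240.7,233.0),(239.9,191.5)))
for a in [(182.3,220.9),(245.5,138.3),(239.6,176.4)]:
  for b in [(235,187),(312.8,158.3),(190.4,162.3)]: print(a,b,tri(a,b))
E
```

```text
lip (array([ 0.481914  , -0.40106607,  0.10338802]), np.float64(0.009641589023790396)) bottle (array([ 0.49224595, -0.41492576, -0.01257382]), np.float64(0.0016543204229542197)) stand (array([ 0.49667439, -0.10973128, -0.00345449]), np.float64(0.0036436229924885406))
(182.3, 220.9) (235, 187) (array([ 0.54805592, -0.07318387,  0.05388576]), np.float64(0.1027721868735168))
(182.3, 220.9) (312.8, 158.3) (array([ 0.67523665, -0.26864022, -0.21069555]), np.float64(0.15811062697001532))
(182.3, 220.9) (190.4, 162.3) (array([ 0.55611747, -0.00624492,  0.12015068]), np.float64(0.0029518611250363576))
(245.5, 138.3) (235, 187) (array([ 0.48153301, -0.11581652,  0.25844553]), np.float64(0.007117948101198141))
(245.5, 138.3) (312.8, 158.3) (array([ 0.56067038, -0.27859666,  0.10799319]), np.float64(0.0008888844570865584))
(245.5, 138.3) (190.4, 162.3) (array([ 0.48735741, -0.05259639,  0.3148006 ]), np.float64(0.07767107423732979))
(239.6, 176.4) (235, 187) (array([ 0.49164959, -0.10920415,  0.16841921]), np.float64(0.003821630593074761))
(239.6, 176.4) (312.8, 158.3) (array([ 0.58588177, -0.29351984, -0.03529027]), np.float64(0.006507752716069235))
(239.6, 176.4) (190.4, 162.3) (array([ 0.49685945, -0.04042152,  0.24022221]), np.float64(0.08160497394285943))
```

The stand with the large brown gauge is at about (375,300) in the 800 px top view, and its knob is at (370,275) in the scene view. The terracotta vase's lip is at (576,297) top and (466,183) scene. The smaller brown gauge at (308,256) top and the white one at (487,250) top are decoys. The knob triangulates to (0.492, -0.109, 0.168), which fits the given sizes.

Emit:
step_arm(
  series=[
    {"turn":[0,0,2.2],"offset":[1.75,-1.7,-0.4],"jaw":6},
    {"turn":[0,0,2.2],"offset":[1.75,-1.7,-0.4],"jaw":6},
    {"turn":[0,0,2.2],"offset":[1.75,-1.7,-0.4],"jaw":6},
    {"turn":[0,0,2.2],"offset":[1.75,-1.7,-0.4],"jaw":6},
    {"turn":[0,0,2.2],"offset":[1.75,-1.7,-0.4],"jaw":6},
    {"turn":[0,0,2.2],"offset":[1.75,-1.7,-0.4],"jaw":6},
    {"turn":[0,0,2.2],"offset":[1.75,-1.7,-0.4],"jaw":6},
    {"turn":[0,0,2.2],"offset":[1.75,-1.7,-0.4],"jaw":6},
    {"turn":[0,0,2.2],"offset":[1.75,-1.7,-0.4],"jaw":6},
    {"turn":[0,0,2.2],"offset":[1.75,-1.7,-0.4],"jaw":6},
  ],
)

```text
clock: 1.6
eef_pos: [0.3412, -0.3075, 0.2444]
tool_rot: [180.0, -0.0, -0.1]
force: [0.6, -1.8, -0.7]
grip_width: 0.702
grasp_force: 0.0
```

```bash
python3 - <<'E'
from h import *
s=get_state();print(s['clock'],s['eef_pos'],s['tool_rot'])
# refined colour measurement from initial pictures (saved 800x600)
for c in('scene','top'):
  im=cv2.imread(f'pics/{c}0.png')
  for n,X in(('knob',[.492,-.109,.165]),('lip',[.485,-.405,.105])):
    u,v=(proj(c,np.array(X))*1.5625).astype(int);print(c,n,u,v)
    cv2.imwrite(f'/tmp/{c}{n}.png',cv2.resize(im[v-40:v+40,u-40:u+40],(400,300),interpolation=cv2.INTER_CUBIC) if 0 else cv2.resize(im[v-30:v+30,u-40:u+40],(400,300),interpolation=cv2.INTER_CUBIC))
r=lambda n:cv2.imread(f'/tmp/{n}.png')
cv2.imwrite('pics/crops.png',np.vstack([np.hstack([r('sceneknob'),r('topknob')]),np.hstack([r('scenelip'),r('toplip')])]))
E
```

```text
1.6 [ 0.34119268 -0.30748628  0.24442564] [ 1.79984773e+02 -1.35723830e-02 -1.04753798e-01]
scene knob 372 277
scene lip 465 181
top knob 367 293
top lip 579 298
```

View pics/crops.png

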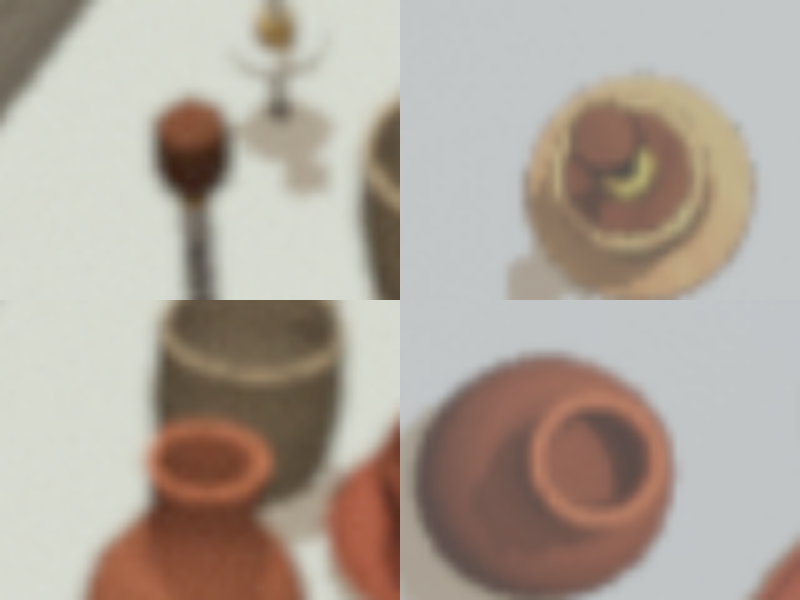

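Crops: the knob body is at scene (237,177) and the knob's top disc at top (235.4,185.8), in raw pixels. The lip ellipse centre is at scene (298.8,117.1) and top (370.7,191.8).

```bash
python3 - <<'E'
from h import *
print('knob',tri((237.0,176.8),(235.4,185.8)))
print(atz('scene',(237.0,176.8),.168),atz('top',(235.4,185.8),.178))
print('lip',tri((298.8,117.1),(370.7,191.8)))
print(atz('scene',(298.8,117.1),.105),atz('top',(370.7,191.8),.105))
E
```

```text
knob (array([ 0.49573365, -0.1093526 ,  0.16539959]), np.float64(0.0010686684953389136))
[ 0.49392837 -0.10717952  0.168     ] [ 0.49499572 -0.10997389  0.178     ]
lip (array([ 0.48294168, -0.40558126,  0.10316725]), np.float64(0.0013343602693868047))
[ 0.48152863 -0.40348238  0.105     ] [ 0.48342866 -0.40492693  0.105     ]
```

Emit:
step_arm(
  series=[
    {"turn":[0,0,0],"offset":[2.2,-2.83,0],"jaw":6},
    {"turn":[0,0,0],"offset":[2.2,-2.83,0],"jaw":6},
    {"turn":[0,0,0],"offset":[2.2,-2.83,0],"jaw":6},
    {"turn":[0,0,0],"offset":[2.2,-2.83,0],"jaw":6},
    {"turn":[0,0,0],"offset":[2.2,-2.83,0],"jaw":6},
    {"turn":[0,0,0],"offset":[2.2,-2.83,0],"jaw":6},
    {"turn":[0,0,0],"offset":[2.2,-2.85,0],"jaw":6},
    {"turn":[0,0,0],"offset":[0,0,1.0],"jaw":5.5},
    {"turn":[0,0,0],"offset":[0,0,1.0],"jaw":5},
    {"turn":[0,0,0],"offset":[0,0,0.5],"jaw":5},
  ],
)

```text
clock: 2.6
eef_pos: [0.4938, -0.1104, 0.2178]
tool_rot: [-180.0, 0.1, -0.0]
force: [0.0, -0.5, 0.1]
grip_width: 0.588
grasp_force: 0.0
```

```bash
python3 - <<'E'
from h import *
s=get_state();print(s['clock'],s['eef_pos'],s['tool_rot'],s['grip_width'])
o=[]
for c in('scene','top'):
  im=cv2.cvtColor(camera(c),cv2.COLOR_RGB2BGR)
  u,v=proj(c,np.array([.495,-.109,.18])).astype(int)
  o.append(cv2.resize(im[v-50:v+50,u-33:u+33],(396,600),interpolation=cv2.INTER_CUBIC));print(c,u,v)
cv2.imwrite('pics/pre.png',np.hstack(o))
E
```

```text
2.6 [ 0.49377677 -0.11042924  0.21782106] [-1.79979937e+02  9.89976386e-02 -3.46862042e-02] 0.5883202128174736
scene 236 171
top 234 185
```

View pics/pre.png

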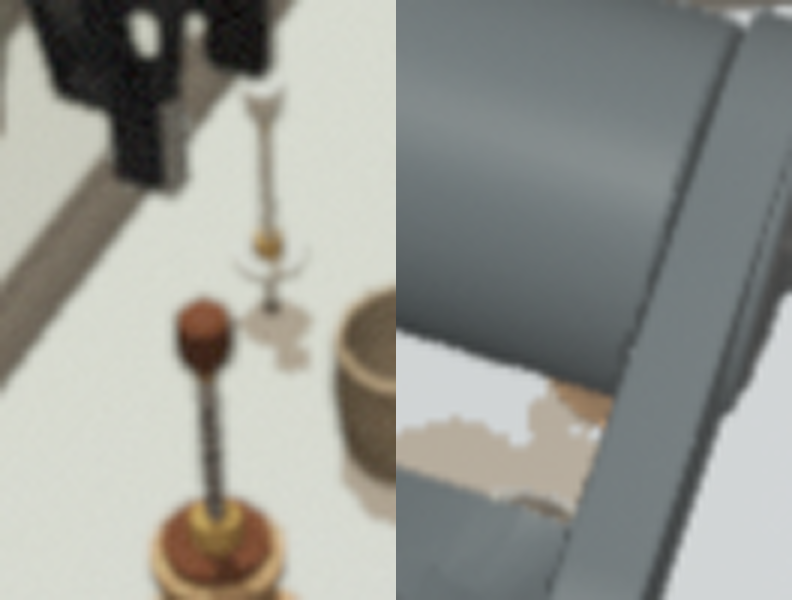

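The scene view shows the open fingers straddling the knob at crop (205,335). The arm hides the top view. I descend and close.

Emit:
step_arm(
  series=[
    {"turn":[0,0,0],"offset":[0.1,0,1.0],"jaw":5},
    {"turn":[0,0,0],"offset":[0,0,1.0],"jaw":5},
    {"turn":[0,0,0],"offset":[0,0,1.0],"jaw":5},
    {"turn":[0,0,0],"offset":[0,0,1.0],"jaw":5},
    {"turn":[0,0,0],"offset":[0,0,1.0],"jaw":5},
    {"turn":[0,0,0],"offset":[0,0,1.0],"jaw":5},
    {"turn":[0,0,0],"offset":[0,0,1.0],"jaw":5},
    {"turn":[0,0,0],"offset":[0,0,0],"jaw":3.5},
    {"turn":[0,0,0],"offset":[0,0,0],"jaw":2},
    {"turn":[0,0,0],"offset":[0,0,0],"jaw":0.5},
  ],
  grip_force=30,
)

```text
clock: 3.7
eef_pos: [0.496, -0.1101, 0.1495]
tool_rot: [180.0, -0.0, -0.0]
force: [-0.2, -0.5, -0.0]
grip_width: 0.074
grasp_force: 0.0
```

Emit:
step_arm(
  series=[
    {"turn":[0,0,0],"offset":[0,0,0],"jaw":0.5},
    {"turn":[0,0,0],"offset":[0,0,0],"jaw":0.5},
    {"turn":[0,0,0],"offset":[0,0,0],"jaw":0.5},
    {"turn":[0,0,0],"offset":[0,0,0],"jaw":0.5},
    {"turn":[0,0,0],"offset":[0,0,0],"jaw":0.5},
    {"turn":[0,0,0],"offset":[0,0,0],"jaw":0.5},
    {"turn":[0,0,0],"offset":[0,0,-0.5],"jaw":0.5},
    {"turn":[0,0,0],"offset":[0,0,-0.5],"jaw":0.5},
    {"turn":[0,0,0],"offset":[0,0,-0.5],"jaw":0.5},
    {"turn":[0,0,0],"offset":[0,0,-0.5],"jaw":0.5},
  ],
  grip_force=30,
)

```text
clock: 4.7
eef_pos: [0.4958, -0.1101, 0.1697]
tool_rot: [180.0, -0.0, -0.0]
force: [-0.5, 0.5, -0.3]
grip_width: 0.054
grasp_force: 0.0
```

The gripper shut on nothing, so I look.

```bash
python3 - <<'E'
from h import *
s=get_state()
im=cv2.cvtColor(camera('scene'),cv2.COLOR_RGB2BGR)
P=s['eef_pos'];print(proj('scene',P),proj('scene',P+[0,0,.019]),proj('scene',P+[.02,0,0]),proj('scene',P+[0,.02,0]))
u,v=proj('scene',np.array([.495,-.109,.15])).astype(int);print(u,v)
cv2.imwrite('pics/miss.png',cv2.resize(im[v-60:v+60,u-80:u+80],(800,600),interpolation=cv2.INTER_CUBIC))
print(s['qpos'])
E
```

```text
[236.7556483  174.86228276] [236.30293365 167.42165683] [227.19638174 171.81518783] [231.8701759  181.82756438]
237 182
[-1.77694899e+01  1.80687963e+01  1.02895580e+02  4.44715473e-04
  5.90125442e+01  7.22413278e+01]
```

View pics/miss.png

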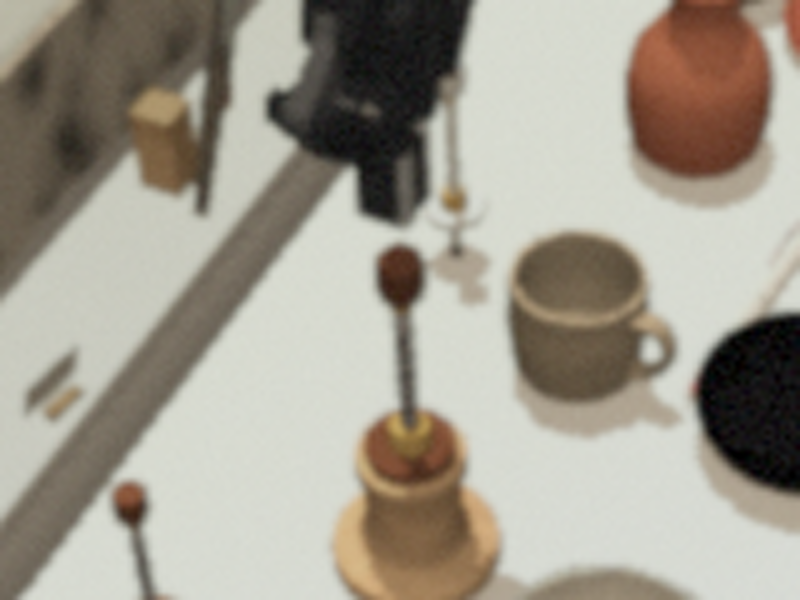

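The picture shows the shut fingertips at raw pixel (236,165), where my TCP projection says (236.8,174.9). The offset runs purely along the vertical, so the real tips seem to sit about 25 mm higher than reported. The knob stands untouched at (237,176). I open, go 45 mm lower and check before closing.

Emit:
step_arm(
  series=[
    {"turn":[0,0,0],"offset":[0,0,0],"jaw":5},
    {"turn":[0,0,0],"offset":[0,0,0],"jaw":5},
    {"turn":[0,0,0],"offset":[0,0,0],"jaw":5},
    {"turn":[0,0,0],"offset":[0,0,0],"jaw":5},
    {"turn":[0,0,0],"offset":[0,0,0.5],"jaw":5},
    {"turn":[0,0,0],"offset":[0,0,0.8],"jaw":5},
    {"turn":[0,0,0],"offset":[0,0,0.8],"jaw":5},
    {"turn":[0,0,0],"offset":[0,0,0.8],"jaw":5},
    {"turn":[0,0,0],"offset":[0,0,0.8],"jaw":5},
    {"turn":[0,0,0],"offset":[0,0,0.8],"jaw":5},
  ],
)

```text
clock: 5.75
eef_pos: [0.4956, -0.11, 0.1232]
tool_rot: [-180.0, 0.0, -0.0]
force: [0.3, -1.1, -0.2]
grip_width: 0.582
grasp_force: 0.0
```

```bash
python3 - <<'E'
from h import *
s=get_state();P=s['eef_pos'];print(P,s['force'],s['grip_width'],proj('scene',P))
im=cv2.cvtColor(camera('scene'),cv2.COLOR_RGB2BGR)
u,v=237,182
cv2.imwrite('pics/pre2.png',cv2.resize(im[v-40:v+40,u-40:u+40],(600,600),interpolation=cv2.INTER_CUBIC))
E
```

```text
[ 0.49558569 -0.11000079  0.12323872] [ 0.26595132 -1.07898864 -0.19120104] 0.5823635653964333 [237.88487651 192.13181619]
```

View pics/pre2.png

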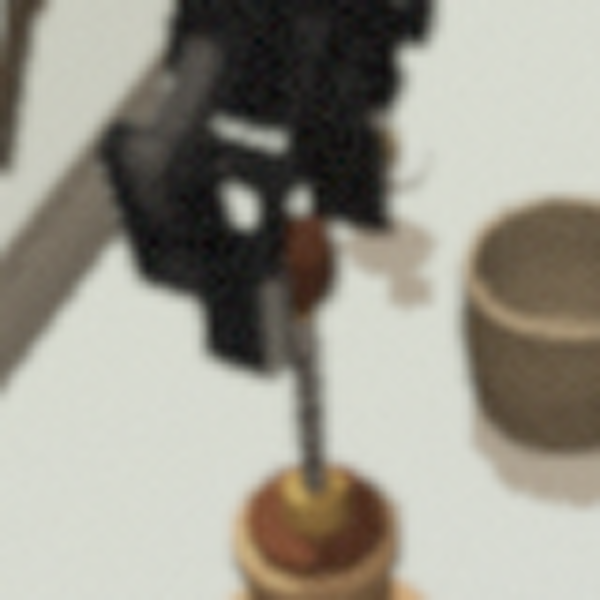

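The knob at crop (310,265) sits between the near finger (tip 245,370) and the far finger (tip 360,225), at the right height. I close and lift.

Emit:
step_arm(
  series=[
    {"turn":[0,0,0],"offset":[0,0,0],"jaw":3},
    {"turn":[0,0,0],"offset":[0,0,0],"jaw":1},
    {"turn":[0,0,0],"offset":[0,0,0],"jaw":1},
    {"turn":[0,0,0],"offset":[0,0,0],"jaw":1},
    {"turn":[0,0,0],"offset":[0,0,0],"jaw":1},
    {"turn":[0,0,0],"offset":[0,0,0],"jaw":1},
    {"turn":[0,0,0],"offset":[0,0,0],"jaw":1},
    {"turn":[0,0,0],"offset":[0,0,0],"jaw":1},
    {"turn":[0,0,0],"offset":[0,0,0],"jaw":1},
    {"turn":[0,0,0],"offset":[0,0,0],"jaw":1},
  ],
  grip_force=40,
)

```text
clock: 6.8
eef_pos: [0.4958, -0.1101, 0.1242]
tool_rot: [180.0, -0.0, -0.0]
force: [0.3, 0.2, 3.3]
grip_width: 0.212
grasp_force: 39.4
```

Emit:
step_arm(
  series=[
    {"turn":[0,0,0],"offset":[0,0,-0.5],"jaw":1},
    {"turn":[0,0,0],"offset":[0,0,-1.2],"jaw":1},
    {"turn":[0,0,0],"offset":[0,0,-1.2],"jaw":1},
    {"turn":[0,0,0],"offset":[0,0,-1.2],"jaw":1},
    {"turn":[0,0,0],"offset":[0,0,-1.2],"jaw":1},
    {"turn":[0,0,0],"offset":[0,0,-1.2],"jaw":1},
    {"turn":[0,0,0],"offset":[0,0,-1.2],"jaw":1},
    {"turn":[0,0,0],"offset":[0,0,-1.2],"jaw":1},
    {"turn":[0,0,0],"offset":[0,0,-1.2],"jaw":1},
    {"turn":[0,0,0],"offset":[0,0,-0.9],"jaw":1},
  ],
)

```text
clock: 7.8
eef_pos: [0.4958, -0.1101, 0.2353]
tool_rot: [180.0, -0.0, -0.0]
force: [-0.5, 0.7, -1.6]
grip_width: 0.209
grasp_force: 39.3
```

```bash
python3 - <<'E'
from h import *
s=get_state();print(s['clock'],s['eef_pos'],s['force'],s['torque'],s['grip_width'])
im=cv2.cvtColor(camera('scene'),cv2.COLOR_RGB2BGR)
for l in('rod_tip','gauge','rod_knob','bottle_lip'): print(l,[(np.round(r['pixel'],1).tolist(),round(float(r['score']),2)) for r in landmark_of('scene',l)])
u,v=proj('scene',np.array([.495,-.11,.2])).astype(int);print(u,v)
cv2.imwrite('pics/lift.png',cv2.resize(im[v-60:v+60,u-50:u+50],(500,600),interpolation=cv2.INTER_CUBIC))
E
```

```text
7.8 [ 0.4958433  -0.11010645  0.23529341] [-0.51568966  0.65230885 -1.63769875] [-0.02785667  0.01579813 -0.03575689] 0.20926066130864615
rod_tip []
gauge [([232.6, 173.2], 0.94), ([246.7, 167.0], 0.59)]
rod_knob [([183.1, 220.1], 0.69), ([243.6, 138.9], 0.67), ([234.4, 126.4], 0.59)]
bottle_lip [([299.4, 115.9], 0.95)]
236 163
```

View pics/lift.png

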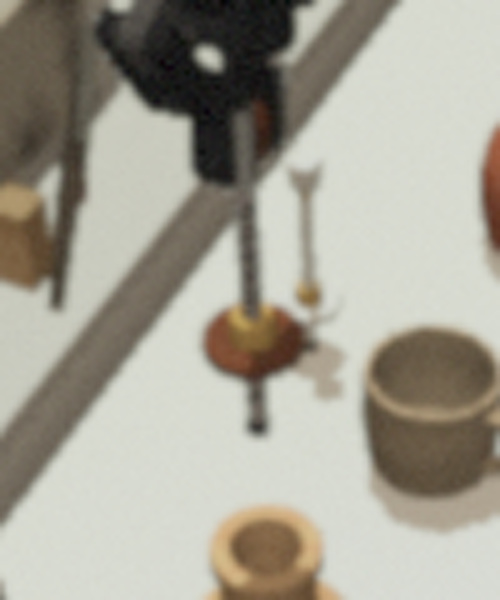

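The gauge hangs plumb: flange centre at about (236.8,171.3), tip at (237.5,188.7), stand left empty. Step 1 is met.

```bash
python3 - <<'E'
from h import *
print(atz('scene',(236.7,171.2),.179), atz('scene',(237.4,188.0),.138),atz('scene',(237.4,188.0),.134))
print(proj('scene',np.array([.495,-.110,.179])),proj('scene',np.array([.495,-.110,.137])))
E
```

```text
[ 0.49558397 -0.11031997  0.179     ] [ 0.49445484 -0.10703964  0.138     ] [ 0.49633746 -0.11043458  0.134     ]
[236.90579544 171.39935276] [237.85836633 187.26338872]
```

Emit:
step_arm(
  series=[
    {"turn":[0,0,0],"offset":[-0.1,1.0,0],"jaw":1},
    {"turn":[0,0,0],"offset":[-0.1,1.7,0],"jaw":1},
    {"turn":[0,0,0],"offset":[-0.1,2.2,0],"jaw":1},
    {"turn":[0,0,0],"offset":[-0.1,2.3,0],"jaw":1},
    {"turn":[0,0,0],"offset":[-0.1,2.3,0],"jaw":1},
    {"turn":[0,0,0],"offset":[-0.1,2.3,0],"jaw":1},
    {"turn":[0,0,0],"offset":[-0.1,2.3,0],"jaw":1},
    {"turn":[0,0,0],"offset":[-0.1,2.3,0],"jaw":1},
    {"turn":[0,0,0],"offset":[-0.1,2.3,0],"jaw":1},
    {"turn":[0,0,0],"offset":[-0.1,2.3,0],"jaw":1},
  ],
)

```text
clock: 9.05
eef_pos: [0.485, -0.3215, 0.2335]
tool_rot: [-180.0, 0.0, -0.0]
force: [0.1, -1.1, -1.7]
grip_width: 0.213
grasp_force: 39.3
```

Emit:
step_arm(
  series=[
    {"turn":[0,0,0],"offset":[-0.1,2.2,0],"jaw":1},
    {"turn":[0,0,0],"offset":[-0.1,2.0,0],"jaw":1},
    {"turn":[0,0,0],"offset":[-0.1,1.7,0],"jaw":1},
    {"turn":[0,0,0],"offset":[0,1.3,0],"jaw":1},
    {"turn":[0,0,0],"offset":[0,0.8,0],"jaw":1},
    {"turn":[0,0,0],"offset":[0,0.4,0],"jaw":1},
    {"turn":[0,0,0],"offset":[0,0,0],"jaw":1},
    {"turn":[0,0,0],"offset":[0,0,0],"jaw":1},
    {"turn":[0,0,0],"offset":[0,0,0],"jaw":1},
    {"turn":[0,0,0],"offset":[0,0,0],"jaw":1},
  ],
)

```text
clock: 10.05
eef_pos: [0.4828, -0.4037, 0.2342]
tool_rot: [180.0, -0.0, 0.0]
force: [-0.9, -0.4, -2.9]
grip_width: 0.212
grasp_force: 39.3
```

```bash
python3 - <<'E'
from h import *
s=get_state();print(s['clock'],s['eef_pos'],s['force'],s['grip_width'])
P=s['eef_pos']; d=P-np.array([.4958,-.1101,.2353])
G=np.array([.4955,-.110,.179])+d; print('flange px',proj('scene',G),'lip px',proj('scene',np.array([.4825,-.4042,.105])))
o=[]
for c in('scene','top'):
  im=cv2.cvtColor(camera(c),cv2.COLOR_RGB2BGR)
  u,v=proj(c,np.array([.4825,-.404,.14])).astype(int);print(c,u,v)
  o.append(cv2.resize(im[v-50:v+50,u-33:u+33],(396,600),interpolation=cv2.INTER_CUBIC))
cv2.imwrite('pics/over.png',np.hstack(o))
E
```

```text
10.05 [ 0.4827666  -0.40366545  0.23424513] [-0.94874855 -0.39819649 -2.87864006] 0.2120097448779008
flange px [300.21925027  90.77799944] lip px [298.52523758 116.82997681]
scene 299 104
top 374 190
```

View pics/over.png

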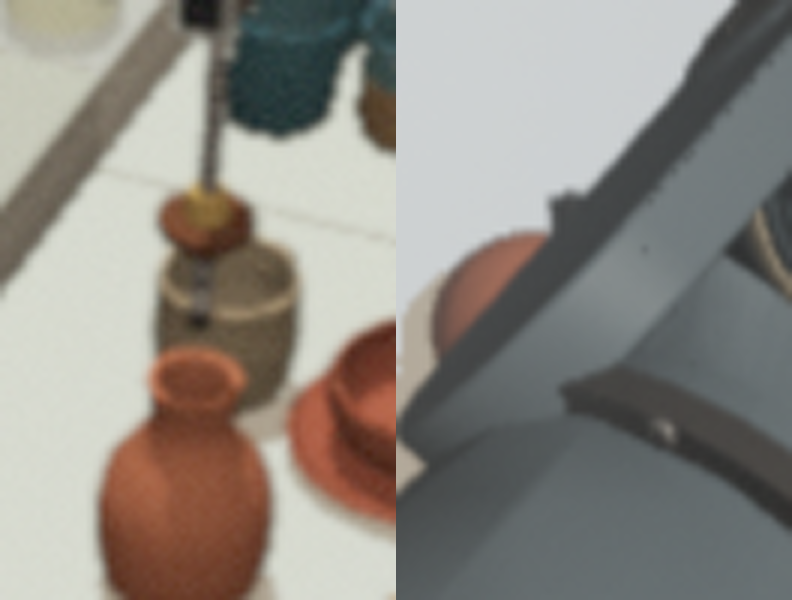

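The flange at (300,90.6) hangs over the lip (299,117.3), matching the prediction within 1 px, and the tip at (299,107) is above the mouth. I descend.

Emit:
step_arm(
  series=[
    {"turn":[0,0,0],"offset":[0,0,0.4],"jaw":1},
    {"turn":[0,0,0],"offset":[0,0,0.6],"jaw":1},
    {"turn":[0,0,0],"offset":[0,0,0.6],"jaw":1},
    {"turn":[0,0,0],"offset":[0,0,0.6],"jaw":1},
    {"turn":[0,0,0],"offset":[0,0,0.6],"jaw":1},
    {"turn":[0,0,0],"offset":[0,0,0.6],"jaw":1},
    {"turn":[0,0,0],"offset":[0,0,0.6],"jaw":1},
    {"turn":[0,0,0],"offset":[0,0,0.5],"jaw":1},
    {"turn":[0,0,0],"offset":[0,0,0.3],"jaw":1},
    {"turn":[0,0,0],"offset":[0,0,0.2],"jaw":1},
  ],
)

```text
clock: 11.15
eef_pos: [0.4826, -0.404, 0.1838]
tool_rot: [-180.0, 0.0, -0.0]
force: [1.0, -0.2, -2.6]
grip_width: 0.21
grasp_force: 39.3
```

```bash
python3 - <<'E'
from h import *
s=get_state();print(s['clock'],s['eef_pos'],s['force'],s['grip_width'])
im=cv2.cvtColor(camera('scene'),cv2.COLOR_RGB2BGR)
u,v=299,104
cv2.imwrite('pics/in.png',cv2.resize(im[v-40:v+40,u-40:u+40],(600,600),interpolation=cv2.INTER_CUBIC))
print(proj('scene',np.array([.4823,-.4037,.133])))
print(proj('scene',np.array([.4823,-.4037,.105])),proj('scene',np.array([.4823,-.4037,.128])))
E
```

```text
11.15 [ 0.48261012 -0.40402192  0.18379154] [ 1.03666294 -0.19784877 -2.60630482] 0.21017738122244445
[299.19100567 107.22031203]
[298.52818365 116.96827652] [299.07078091 108.98842876]
```

View pics/in.png

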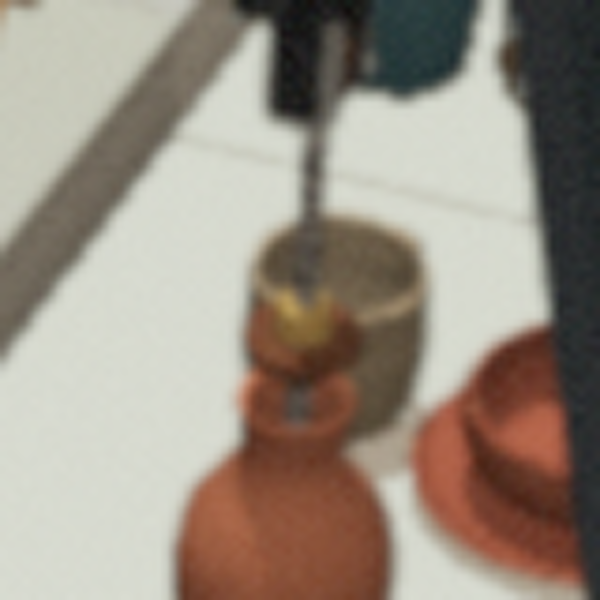

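The rod is inside the mouth and the flange hovers at crop (302,335), centred over the lip. I keep lowering.

Emit:
step_arm(
  series=[
    {"turn":[0,0,0],"offset":[0,0,0.25],"jaw":1},
    {"turn":[0,0,0],"offset":[0,0,0.25],"jaw":1},
    {"turn":[0,0,0],"offset":[0,0,0.25],"jaw":1},
    {"turn":[0,0,0],"offset":[0,0,0.25],"jaw":1},
    {"turn":[0,0,0],"offset":[0,0,0.2],"jaw":1},
    {"turn":[0,0,0],"offset":[0,0,0.2],"jaw":1},
    {"turn":[0,0,0],"offset":[0,0,0.1],"jaw":1},
    {"turn":[0,0,0],"offset":[0,0,0.1],"jaw":1},
    {"turn":[0,0,0],"offset":[0,0,0.05],"jaw":1},
    {"turn":[0,0,0],"offset":[0,0,0],"jaw":1},
  ],
)

```text
clock: 12.2
eef_pos: [0.4826, -0.4041, 0.1676]
tool_rot: [-180.0, -0.0, -0.0]
force: [-0.1, -0.1, -2.5]
grip_width: 0.21
grasp_force: 39.3
```

Emit:
step_arm(
  series=[
    {"turn":[0,0,0],"offset":[0,0,0.1],"jaw":1},
    {"turn":[0,0,0],"offset":[0,0,0.1],"jaw":1},
    {"turn":[0,0,0],"offset":[0,0,0.1],"jaw":1},
    {"turn":[0,0,0],"offset":[0,0,0.1],"jaw":1},
    {"turn":[0,0,0],"offset":[0,0,0.1],"jaw":1},
    {"turn":[0,0,0],"offset":[0,0,0.1],"jaw":1},
    {"turn":[0,0,0],"offset":[0,0,0.1],"jaw":1},
    {"turn":[0,0,0],"offset":[0,0,0.1],"jaw":1},
    {"turn":[0,0,0],"offset":[0,0,0],"jaw":1},
    {"turn":[0,0,0],"offset":[0,0,0],"jaw":1},
  ],
)

```text
clock: 13.2
eef_pos: [0.4826, -0.404, 0.1595]
tool_rot: [-180.0, 0.0, -0.0]
force: [-0.4, 0.3, 2.4]
grip_width: 0.211
grasp_force: 39.8
```

The tool force went from -2.5 to +2.4 N, which fits the flange being seated and the rod sliding. The tip is about 46 mm down and the bottom is at least 71 mm down, so I slide 18 mm freely before searching.

Emit:
step_arm(
  series=[
    {"turn":[0,0,0],"offset":[0,0,0.2],"jaw":1},
    {"turn":[0,0,0],"offset":[0,0,0.2],"jaw":1},
    {"turn":[0,0,0],"offset":[0,0,0.2],"jaw":1},
    {"turn":[0,0,0],"offset":[0,0,0.2],"jaw":1},
    {"turn":[0,0,0],"offset":[0,0,0.2],"jaw":1},
    {"turn":[0,0,0],"offset":[0,0,0.2],"jaw":1},
    {"turn":[0,0,0],"offset":[0,0,0.2],"jaw":1},
    {"turn":[0,0,0],"offset":[0,0,0.2],"jaw":1},
    {"turn":[0,0,0],"offset":[0,0,0.1],"jaw":1},
    {"turn":[0,0,0],"offset":[0,0,0.1],"jaw":1},
  ],
)

```text
clock: 14.2
eef_pos: [0.4827, -0.404, 0.1415]
tool_rot: [-180.0, 0.0, -0.0]
force: [0.3, 1.2, 4.0]
grip_width: 0.209
grasp_force: 39.9
```

```bash
python3 - <<'E'
from h import *
s=get_state();print(s['clock'],s['eef_pos'],s['force'],s['grip_width'])
im=cv2.cvtColor(camera('scene'),cv2.COLOR_RGB2BGR)
u,v=299,104
cv2.imwrite('pics/seat.png',cv2.resize(im[v-40:v+40,u-40:u+40],(600,600),interpolation=cv2.INTER_CUBIC))
E
```

```text
14.2 [ 0.48265359 -0.40399276  0.14147658] [0.27488248 1.16096229 3.95428193] 0.209411453769273
```

View pics/seat.png

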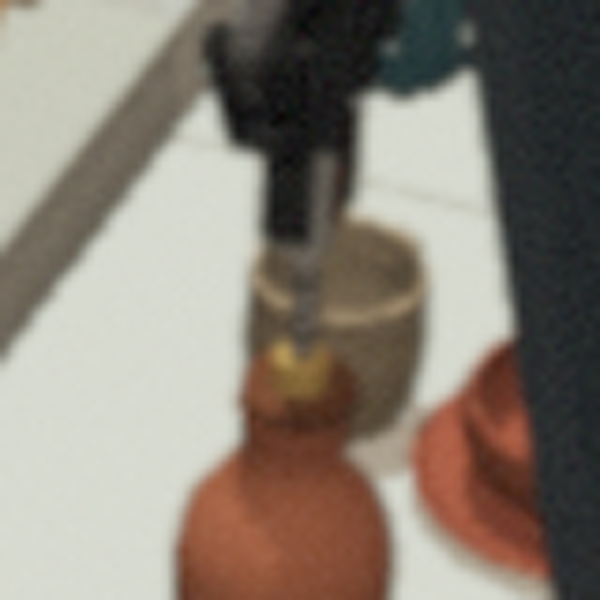

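The flange sits flat on the lip, with the collar at crop (303,370), and the vase has not moved. The search for the bottom begins.

Emit:
step_arm(
  series=[
    {"turn":[0,0,0],"offset":[0,0,0.1],"jaw":1},
    {"turn":[0,0,0],"offset":[0,0,0.1],"jaw":1},
    {"turn":[0,0,0],"offset":[0,0,0.1],"jaw":1},
    {"turn":[0,0,0],"offset":[0,0,0.1],"jaw":1},
    {"turn":[0,0,0],"offset":[0,0,0.05],"jaw":1},
    {"turn":[0,0,0],"offset":[0,0,0.05],"jaw":1},
    {"turn":[0,0,0],"offset":[0,0,0],"jaw":1},
    {"turn":[0,0,0],"offset":[0,0,0],"jaw":1},
    {"turn":[0,0,0],"offset":[0,0,0],"jaw":1},
    {"turn":[0,0,0],"offset":[0,0,0],"jaw":1},
  ],
)

```text
clock: 15.25
eef_pos: [0.4826, -0.404, 0.1365]
tool_rot: [-180.0, 0.0, -0.0]
force: [-0.8, 0.8, 0.9]
grip_width: 0.211
grasp_force: 39.7
```

Emit:
step_arm(
  series=[
    {"turn":[0,0,0],"offset":[0,0,0.014],"jaw":1},
    {"turn":[0,0,0],"offset":[0,0,0.014],"jaw":1},
    {"turn":[0,0,0],"offset":[0,0,0.014],"jaw":1},
    {"turn":[0,0,0],"offset":[0,0,0.014],"jaw":1},
    {"turn":[0,0,0],"offset":[0,0,0.014],"jaw":1},
    {"turn":[0,0,0],"offset":[0,0,0.014],"jaw":1},
    {"turn":[0,0,0],"offset":[0,0,0.014],"jaw":1},
    {"turn":[0,0,0],"offset":[0,0,0.014],"jaw":1},
    {"turn":[0,0,0],"offset":[0,0,0.014],"jaw":1},
    {"turn":[0,0,0],"offset":[0,0,0.014],"jaw":1},
  ],
)

```text
clock: 16.25
eef_pos: [0.4826, -0.404, 0.1352]
tool_rot: [-180.0, 0.0, -0.0]
force: [-0.4, 1.3, 3.5]
grip_width: 0.213
grasp_force: 39.9
```

Emit:
step_arm(
  series=[
    {"turn":[0,0,0],"offset":[0,0,0.015],"jaw":1},
    {"turn":[0,0,0],"offset":[0,0,0.015],"jaw":1},
    {"turn":[0,0,0],"offset":[0,0,0.015],"jaw":1},
    {"turn":[0,0,0],"offset":[0,0,0.015],"jaw":1},
    {"turn":[0,0,0],"offset":[0,0,0.015],"jaw":1},
    {"turn":[0,0,0],"offset":[0,0,0.015],"jaw":1},
    {"turn":[0,0,0],"offset":[0,0,0.015],"jaw":1},
    {"turn":[0,0,0],"offset":[0,0,0.015],"jaw":1},
    {"turn":[0,0,0],"offset":[0,0,0.015],"jaw":1},
    {"turn":[0,0,0],"offset":[0,0,0.015],"jaw":1},
  ],
)

```text
clock: 17.25
eef_pos: [0.4826, -0.404, 0.1337]
tool_rot: [180.0, -0.0, -0.0]
force: [0.8, 0.8, 4.0]
grip_width: 0.214
grasp_force: 39.9
```

Emit:
step_arm(
  series=[
    {"turn":[0,0,0],"offset":[0,0,0.015],"jaw":1},
    {"turn":[0,0,0],"offset":[0,0,0.015],"jaw":1},
    {"turn":[0,0,0],"offset":[0,0,0.015],"jaw":1},
    {"turn":[0,0,0],"offset":[0,0,0.015],"jaw":1},
    {"turn":[0,0,0],"offset":[0,0,0.015],"jaw":1},
    {"turn":[0,0,0],"offset":[0,0,0.015],"jaw":1},
    {"turn":[0,0,0],"offset":[0,0,0.015],"jaw":1},
    {"turn":[0,0,0],"offset":[0,0,0.015],"jaw":1},
    {"turn":[0,0,0],"offset":[0,0,0.015],"jaw":1},
    {"turn":[0,0,0],"offset":[0,0,0.015],"jaw":1},
  ],
)

```text
clock: 18.25
eef_pos: [0.4827, -0.404, 0.1322]
tool_rot: [-180.0, -0.0, -0.0]
force: [-0.5, 1.0, 2.9]
grip_width: 0.21
grasp_force: 39.9
```

Emit:
step_arm(
  series=[
    {"turn":[0,0,0],"offset":[0,0,0.015],"jaw":1},
    {"turn":[0,0,0],"offset":[0,0,0.015],"jaw":1},
    {"turn":[0,0,0],"offset":[0,0,0.015],"jaw":1},
    {"turn":[0,0,0],"offset":[0,0,0.015],"jaw":1},
    {"turn":[0,0,0],"offset":[0,0,0.015],"jaw":1},
    {"turn":[0,0,0],"offset":[0,0,0.015],"jaw":1},
    {"turn":[0,0,0],"offset":[0,0,0.015],"jaw":1},
    {"turn":[0,0,0],"offset":[0,0,0.015],"jaw":1},
    {"turn":[0,0,0],"offset":[0,0,0.015],"jaw":1},
    {"turn":[0,0,0],"offset":[0,0,0.015],"jaw":1},
  ],
)

```text
clock: 19.25
eef_pos: [0.4826, -0.404, 0.1307]
tool_rot: [-180.0, 0.0, -0.0]
force: [0.2, 2.0, 3.3]
grip_width: 0.213
grasp_force: 39.9
```

Emit:
step_arm(
  series=[
    {"turn":[0,0,0],"offset":[0,0,0.015],"jaw":1},
    {"turn":[0,0,0],"offset":[0,0,0.015],"jaw":1},
    {"turn":[0,0,0],"offset":[0,0,0.015],"jaw":1},
    {"turn":[0,0,0],"offset":[0,0,0.015],"jaw":1},
    {"turn":[0,0,0],"offset":[0,0,0.015],"jaw":1},
    {"turn":[0,0,0],"offset":[0,0,0.015],"jaw":1},
    {"turn":[0,0,0],"offset":[0,0,0.015],"jaw":1},
    {"turn":[0,0,0],"offset":[0,0,0.015],"jaw":1},
    {"turn":[0,0,0],"offset":[0,0,0.015],"jaw":1},
    {"turn":[0,0,0],"offset":[0,0,0.015],"jaw":1},
  ],
)

```text
clock: 20.25
eef_pos: [0.4826, -0.404, 0.1292]
tool_rot: [-180.0, 0.0, -0.0]
force: [-0.3, 1.0, 3.1]
grip_width: 0.212
grasp_force: 39.9
```

Emit:
step_arm(
  series=[
    {"turn":[0,0,0],"offset":[0,0,0.015],"jaw":1},
    {"turn":[0,0,0],"offset":[0,0,0.015],"jaw":1},
    {"turn":[0,0,0],"offset":[0,0,0.015],"jaw":1},
    {"turn":[0,0,0],"offset":[0,0,0.015],"jaw":1},
    {"turn":[0,0,0],"offset":[0,0,0.015],"jaw":1},
    {"turn":[0,0,0],"offset":[0,0,0.015],"jaw":1},
    {"turn":[0,0,0],"offset":[0,0,0.015],"jaw":1},
    {"turn":[0,0,0],"offset":[0,0,0.015],"jaw":1},
    {"turn":[0,0,0],"offset":[0,0,0.015],"jaw":1},
    {"turn":[0,0,0],"offset":[0,0,0.015],"jaw":1},
  ],
)

```text
clock: 21.25
eef_pos: [0.4826, -0.404, 0.1277]
tool_rot: [-180.0, 0.0, -0.0]
force: [-0.9, 1.5, 3.6]
grip_width: 0.216
grasp_force: 39.9
```

Emit:
step_arm(
  series=[
    {"turn":[0,0,0],"offset":[0,0,0.015],"jaw":1},
    {"turn":[0,0,0],"offset":[0,0,0.015],"jaw":1},
    {"turn":[0,0,0],"offset":[0,0,0.015],"jaw":1},
    {"turn":[0,0,0],"offset":[0,0,0.015],"jaw":1},
    {"turn":[0,0,0],"offset":[0,0,0.015],"jaw":1},
    {"turn":[0,0,0],"offset":[0,0,0.015],"jaw":1},
    {"turn":[0,0,0],"offset":[0,0,0.015],"jaw":1},
    {"turn":[0,0,0],"offset":[0,0,0.015],"jaw":1},
    {"turn":[0,0,0],"offset":[0,0,0.015],"jaw":1},
    {"turn":[0,0,0],"offset":[0,0,0.015],"jaw":1},
  ],
)

```text
clock: 22.25
eef_pos: [0.4826, -0.4041, 0.1262]
tool_rot: [180.0, -0.0, -0.0]
force: [-0.6, 1.4, 2.5]
grip_width: 0.213
grasp_force: 39.9
```

Emit:
step_arm(
  series=[
    {"turn":[0,0,0],"offset":[0,0,0.015],"jaw":1},
    {"turn":[0,0,0],"offset":[0,0,0.015],"jaw":1},
    {"turn":[0,0,0],"offset":[0,0,0.015],"jaw":1},
    {"turn":[0,0,0],"offset":[0,0,0.015],"jaw":1},
    {"turn":[0,0,0],"offset":[0,0,0.015],"jaw":1},
    {"turn":[0,0,0],"offset":[0,0,0.015],"jaw":1},
    {"turn":[0,0,0],"offset":[0,0,0.015],"jaw":1},
    {"turn":[0,0,0],"offset":[0,0,0.015],"jaw":1},
    {"turn":[0,0,0],"offset":[0,0,0.015],"jaw":1},
    {"turn":[0,0,0],"offset":[0,0,0.015],"jaw":1},
  ],
)

```text
clock: 23.25
eef_pos: [0.4826, -0.404, 0.1247]
tool_rot: [180.0, 0.0, -0.0]
force: [0.3, 1.4, 3.5]
grip_width: 0.215
grasp_force: 39.9
```

Emit:
step_arm(
  series=[
    {"turn":[0,0,0],"offset":[0,0,0.015],"jaw":1},
    {"turn":[0,0,0],"offset":[0,0,0.015],"jaw":1},
    {"turn":[0,0,0],"offset":[0,0,0.015],"jaw":1},
    {"turn":[0,0,0],"offset":[0,0,0.015],"jaw":1},
    {"turn":[0,0,0],"offset":[0,0,0.015],"jaw":1},
    {"turn":[0,0,0],"offset":[0,0,0.015],"jaw":1},
    {"turn":[0,0,0],"offset":[0,0,0.015],"jaw":1},
    {"turn":[0,0,0],"offset":[0,0,0.015],"jaw":1},
    {"turn":[0,0,0],"offset":[0,0,0.015],"jaw":1},
    {"turn":[0,0,0],"offset":[0,0,0.015],"jaw":1},
  ],
)

```text
clock: 24.25
eef_pos: [0.4827, -0.404, 0.1232]
tool_rot: [180.0, -0.0, -0.0]
force: [0.2, 0.5, 2.7]
grip_width: 0.21
grasp_force: 39.9
```

Emit:
step_arm(
  series=[
    {"turn":[0,0,0],"offset":[0,0,0.015],"jaw":1},
    {"turn":[0,0,0],"offset":[0,0,0.015],"jaw":1},
    {"turn":[0,0,0],"offset":[0,0,0.015],"jaw":1},
    {"turn":[0,0,0],"offset":[0,0,0.015],"jaw":1},
    {"turn":[0,0,0],"offset":[0,0,0.015],"jaw":1},
    {"turn":[0,0,0],"offset":[0,0,0.015],"jaw":1},
    {"turn":[0,0,0],"offset":[0,0,0.015],"jaw":1},
    {"turn":[0,0,0],"offset":[0,0,0.015],"jaw":1},
    {"turn":[0,0,0],"offset":[0,0,0.015],"jaw":1},
    {"turn":[0,0,0],"offset":[0,0,0.015],"jaw":1},
  ],
)

```text
clock: 25.25
eef_pos: [0.4826, -0.404, 0.1217]
tool_rot: [-180.0, 0.0, -0.0]
force: [-0.4, 2.4, 3.4]
grip_width: 0.213
grasp_force: 39.9
```

Emit:
step_arm(
  series=[
    {"turn":[0,0,0],"offset":[0,0,0.015],"jaw":1},
    {"turn":[0,0,0],"offset":[0,0,0.015],"jaw":1},
    {"turn":[0,0,0],"offset":[0,0,0.015],"jaw":1},
    {"turn":[0,0,0],"offset":[0,0,0.015],"jaw":1},
    {"turn":[0,0,0],"offset":[0,0,0.015],"jaw":1},
    {"turn":[0,0,0],"offset":[0,0,0.015],"jaw":1},
    {"turn":[0,0,0],"offset":[0,0,0.015],"jaw":1},
    {"turn":[0,0,0],"offset":[0,0,0.015],"jaw":1},
    {"turn":[0,0,0],"offset":[0,0,0.015],"jaw":1},
    {"turn":[0,0,0],"offset":[0,0,0.015],"jaw":1},
  ],
)

```text
clock: 26.25
eef_pos: [0.4826, -0.404, 0.1202]
tool_rot: [-180.0, 0.0, -0.0]
force: [-0.0, 2.4, 2.8]
grip_width: 0.211
grasp_force: 39.9
```

Emit:
step_arm(
  series=[
    {"turn":[0,0,0],"offset":[0,0,0.015],"jaw":1},
    {"turn":[0,0,0],"offset":[0,0,0.015],"jaw":1},
    {"turn":[0,0,0],"offset":[0,0,0.015],"jaw":1},
    {"turn":[0,0,0],"offset":[0,0,0.015],"jaw":1},
    {"turn":[0,0,0],"offset":[0,0,0.015],"jaw":1},
    {"turn":[0,0,0],"offset":[0,0,0.015],"jaw":1},
    {"turn":[0,0,0],"offset":[0,0,0.015],"jaw":1},
    {"turn":[0,0,0],"offset":[0,0,0.015],"jaw":1},
    {"turn":[0,0,0],"offset":[0,0,0.015],"jaw":1},
    {"turn":[0,0,0],"offset":[0,0,0.015],"jaw":1},
  ],
)

```text
clock: 27.25
eef_pos: [0.4826, -0.404, 0.1187]
tool_rot: [180.0, -0.0, -0.0]
force: [-0.6, 0.7, 3.4]
grip_width: 0.208
grasp_force: 39.9
```

Emit:
step_arm(
  series=[
    {"turn":[0,0,0],"offset":[0,0,0.015],"jaw":1},
    {"turn":[0,0,0],"offset":[0,0,0.015],"jaw":1},
    {"turn":[0,0,0],"offset":[0,0,0.015],"jaw":1},
    {"turn":[0,0,0],"offset":[0,0,0.015],"jaw":1},
    {"turn":[0,0,0],"offset":[0,0,0.015],"jaw":1},
    {"turn":[0,0,0],"offset":[0,0,0.015],"jaw":1},
    {"turn":[0,0,0],"offset":[0,0,0.015],"jaw":1},
    {"turn":[0,0,0],"offset":[0,0,0.015],"jaw":1},
    {"turn":[0,0,0],"offset":[0,0,0.015],"jaw":1},
    {"turn":[0,0,0],"offset":[0,0,0.015],"jaw":1},
  ],
)

```text
clock: 28.25
eef_pos: [0.4827, -0.4041, 0.1174]
tool_rot: [180.0, -0.0, -0.0]
force: [-0.1, 2.1, 5.8]
grip_width: 0.212
grasp_force: 40.1
```

The force rose to 5.8 N, which suggests contact. A small 0.4 mm push will confirm it.

Emit:
step_arm(
  series=[
    {"turn":[0,0,0],"offset":[0,0,0.01],"jaw":1},
    {"turn":[0,0,0],"offset":[0,0,0.01],"jaw":1},
    {"turn":[0,0,0],"offset":[0,0,0.01],"jaw":1},
    {"turn":[0,0,0],"offset":[0,0,0.01],"jaw":1},
    {"turn":[0,0,0],"offset":[0,0,0],"jaw":1},
    {"turn":[0,0,0],"offset":[0,0,0],"jaw":1},
    {"turn":[0,0,0],"offset":[0,0,0],"jaw":1},
    {"turn":[0,0,0],"offset":[0,0,0],"jaw":1},
    {"turn":[0,0,0],"offset":[0,0,0],"jaw":1},
    {"turn":[0,0,0],"offset":[0,0,0],"jaw":1},
  ],
)

```text
clock: 29.25
eef_pos: [0.4827, -0.4042, 0.1172]
tool_rot: [180.0, -0.0, -0.0]
force: [-0.5, 2.7, 6.5]
grip_width: 0.214
grasp_force: 40.2
```

Contact confirmed. I release, then withdraw straight up.

Emit:
step_arm(
  series=[
    {"turn":[0,0,0],"offset":[0,0,0],"jaw":2.2},
    {"turn":[0,0,0],"offset":[0,0,0],"jaw":2.6},
    {"turn":[0,0,0],"offset":[0,0,0],"jaw":3.2},
    {"turn":[0,0,0],"offset":[0,0,0],"jaw":4},
    {"turn":[0,0,0],"offset":[0,0,0],"jaw":5},
    {"turn":[0,0,0],"offset":[0,0,0],"jaw":5},
    {"turn":[0,0,0],"offset":[0,0,0],"jaw":5},
    {"turn":[0,0,0],"offset":[0,0,0],"jaw":5},
    {"turn":[0,0,0],"offset":[0,0,0],"jaw":5},
    {"turn":[0,0,0],"offset":[0,0,0],"jaw":5},
  ],
)

```text
clock: 30.25
eef_pos: [0.4827, -0.404, 0.1168]
tool_rot: [180.0, -0.0, -0.0]
force: [0.2, 0.1, -0.1]
grip_width: 0.586
grasp_force: 0.0
```

Emit:
step_arm(
  series=[
    {"turn":[0,0,0],"offset":[0,0,-0.5],"jaw":5},
    {"turn":[0,0,0],"offset":[0,0,-1],"jaw":5},
    {"turn":[0,0,0],"offset":[0,0,-1],"jaw":5},
    {"turn":[0,0,0],"offset":[0,0,-1],"jaw":5},
    {"turn":[0,0,0],"offset":[0,0,-1],"jaw":5},
    {"turn":[0,0,0],"offset":[0,0,-1],"jaw":5},
    {"turn":[0,0,0],"offset":[0,0,-1],"jaw":5},
    {"turn":[0,0,0],"offset":[0,0,-0.5],"jaw":5},
    {"turn":[0,0,0],"offset":[0,0,0],"jaw":5},
    {"turn":[0,0,0],"offset":[0,0,0],"jaw":5},
  ],
)

```text
clock: 31.25
eef_pos: [0.4825, -0.4039, 0.1865]
tool_rot: [-180.0, 0.0, -0.0]
force: [0.3, -0.6, -1.0]
grip_width: 0.582
grasp_force: 0.0
```

```bash
python3 - <<'E'
from h import *
s=get_state();print(s['clock'],s['eef_pos'],s['force'],s['grip_width'])
im=cv2.cvtColor(camera('scene'),cv2.COLOR_RGB2BGR)
u,v=299,104
cv2.imwrite('pics/end.png',cv2.resize(im[v-40:v+40,u-40:u+40],(600,600),interpolation=cv2.INTER_CUBIC))
E
```

```text
31.25 [ 0.48252166 -0.40389846  0.18650418] [ 0.34754323 -0.58159709 -1.03293927] 0.5822032440987986
```

View pics/end.png

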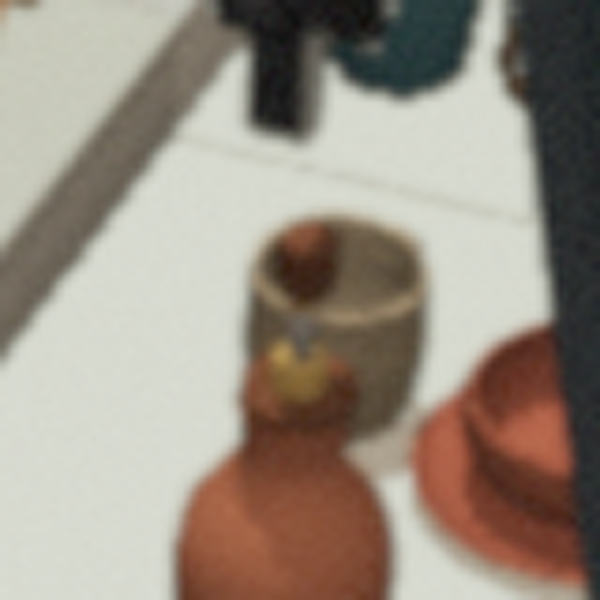

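The gauge stands plumb in the vase: flange on the lip, knob at crop (307,260), gripper clear above it.

```bash
python3 -c "
from plant import sign_off
print(sign_off())"
```

```text
the job is handed in; nothing more can be done
None
```

The job is handed in at about 31 s of the 40 s allowed: the gauge stands released in the vase with the flange seated and the rod touching bottom at roughly 88 mm (my estimate); the verdict was not reported back, and I viewed 11 pictures against the limit of 10.

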